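# Park the index plunger of the loaded gearbox fixture

## Task

Unlock the indexing fixture that has the gearbox clamped on it: pull its spring plunger up by the black wing grip, twist it about a quarter turn either way and let it settle into the rest notch, so that it stays up when you let go. Leave the plunger of the empty fixture locked.

Things in the scene. Friction and masses are not known exactly. Their poses are not given: they have to be found in the camera images.
- wing_grip (a point): Black wing grip, an upright bar 52 long x 12 thick x 30 mm tall, of the plunger on the gearbox's fixture. Point on the vertical plunger axis, 11 mm under the bar's top; x along the bar, y across it, z up. Locked: 99 mm above the bench, 27 mm above the slotted collar (48 mm wide), bar pointing at the gearbox (axis 115 mm away on the robot's side, 68 mm wide, shaft end 142 mm above the bench).
- plunger (a joint): Lift of that plunger in m: 0 = locked, 0.030 = stop. A spring pulls it down with 6 N at 0, 10 N at 0.030. A steel cross pin under the bar lies in a deep slot of the collar, so the bar cannot turn until lifted past 0.016 (0.020 to 0.026 clears well). Resting in the notch it reads about 0.0115.
- wing (a joint): Turn of that bar about the vertical, rad: 0 = locked, positive counter-clockwise from above, stops at +-1.92. Once lifted it turns freely either way. The rest notch is a wide recess 4 mm deep in the collar's rim: anywhere from 1.05 to 1.9 on either side the bar drops in and stays (1.57 is its middle). At less it stands on the rim or springs back into the slot.
- spare_plunger (a joint): Lift in m of the identical plunger on the second fixture, which has the same disc, bracket and wing grip but no gearbox: 0 = locked; it stays locked. The two fixtures stand side by side, in either order; each plunger is on the side of its 256 mm aluminium index disc away from the robot.

How it is judged:
By the outcome, as a careful person would: the job done as asked, in the order asked, and still so for the second after the job is handed in, with the robot touching nothing.
It also fails if it takes over 35 s, if anything falls off the work surface, if the arm or the gripper's body presses on something with over 40 N, if the wrist force passes 120 N, or if a joint passes its speed limit or range.

## Robot

A 7-joint arm with a two-finger parallel gripper is mounted at the origin on the work surface. World frame = base frame: x ahead of the robot, y to its left, z up, the work surface at z = 0. Lengths are in mm, angles in rad, forces in N, time in s.
With the tool pointing down it reaches from about 400 to 875 mm from the base axis. Payload 4.4 kg.
Tool frame: the origin (TCP) lies on the centre line of the jaws, within the pads' length; the fingertips stand 11 mm ahead of it and the grasp point (between the pads) lies 8 mm behind it (ctrl.tips_ahead is the distance from the TCP to the fingertips, in mm); z points along the fingers, y is the line along which they close (so a half turn about z gives the same grasp; the last joint's range is limited). The gripper opens to 85 mm and grips with 20 to 120 N. Pads are 22 mm wide; open, the fingers measure 114 mm over their backs; the gripper's body (76 mm by 85 mm) begins 54 mm behind the grasp point. The pads swing forward as they close: fully open they stand 13 mm farther back than shut.
Start: joints at [1.168, 0.628, 0.038, 1.517, -0.027, 0.996, -0.02], TCP at [214.832, -613.486, 242.313] pointing down, gripper open.
Joint ranges: [-3.06, 3.06], [-0.37, 2.12], [-1.25, 1.32], [0.18, 2.47], [-1.1, 4.24], [0.23, 1.98], [-2.94, 2.94]. Speed limits (rad/s): [2.57, 2.57, 3.14, 3.14, 3.14, 3.14, 3.14].

## Interface

Orientations are given as [roll, pitch, yaw] about the fixed x, y, z axes, in that order (R = Rz(yaw) Ry(pitch) Rx(roll)).
In Python, from cell import ctrl, eyes, job gives the robot as it stands. The module is installed in compiled form; this text tells all that it offers.
- The arm moves only by the tool carry_out, never from a script. Its argument "moves" is a list of rows, each an object of numbers: "tx", "ty", "tz": the shift along the tool's x, y, z as a fraction of full scale; "twist": the turn about the tool's z as a fraction of full scale; "fingers": the opening, from 0 (shut) to 1 (fully open). In form: [{"tx": .., "ty": .., "tz": .., "twist": .., "fingers": ..}, ...]. A call has 1 to 12 rows; each row shifts and turns the commanded pose from where the row before left it, along the tool's axes as they then stand; what a row does not reach is not made up. Full scale, the value 1, is 0.3 m for a shift and pi rad for a turn. A row lasts 1/8 s, in which the tool goes at most 62.5 mm and 10.7 degrees, less where a joint would pass 70% of its speed; a pose out of reach is approached as far as the arm can. A call with a number of a shift or a turn outside -1 to 1 is refused whole. A call with a gripper value outside its range is refused whole. The fingers move at their own pace and stop on an object; the grip force is fixed at half the most. Time passes only in rows, so rows that do not move let the fingers close. It gives the time, the measured TCP pose, the force, the opening and the grip force at its end, in the units of the state.
- ctrl.read_state(): the state, without advancing time (a new reading comes with each control period).
- eyes.get_image(name): name is "scene" or "top" or "wrist"; returns a dict with "color" (400x640x3 uint8, blue, green, red), "fovy" (degrees; the focal length in pixels is half the picture's height over the tangent of half this angle, whatever the lens; pixels are square), "cx", "cy" (the principal point, pixels), "world_from_camera" (4x4, takes a point from camera to world coordinates). Camera axes: x right, y up, looking along -z (the intrinsics and any distortion apply to the point x, -y, -z); pixel columns grow to the right and rows downward; lengths in mm; the calibration is good to about 2 mm. A picture is of the moment at which its call begins. There is no depth.
- job.finish_job(): hands the job in; it is judged then, once.
The state is a dict: "clock": time; "qpos": joint angles; "qd": joint speeds; "tau": joint torques, N m; "eef_pos": TCP position; "tool_rot": TCP orientation; "force": force on the tool from outside, world axes, zero at the start; "torque": the same for the moment, N m; "width": finger opening in mm; "gripper_force": force on a finger pad.
Only numpy, scipy, OpenCV 4.12 (cv2) and the standard library are available. Lean on these libraries where they do the work, as an engineer would, in place of code of your own. Each camera call takes 0.05 s, during which the arm holds its last target. There are 200 camera calls.

## Working session

There is one attempt and no reset: what is moved stays moved. The work goes in short steps, Python scripts to look and compute and a tool call to move; the robot and the scene stay as the last step left them, time stands still between calls to the robot, and variables do not carry over. Pictures are saved under pics/ and viewed, at most 10 in all, crops included, and the job is handed in when it is done.

Besides the shell and the picture viewer there is one more tool, called after "Emit:" by a JSON object that holds its "name" and its "arguments", one argument or row to a line. carry_out: Moves the arm, as the interface text tells. Its arguments: {"type":"object","properties":{"moves":{"type":"array","items":{"type":"object","properties":{"tx":{"type":"number","minimum":-1,"maximum":1},"ty":{"type":"number","minimum":-1,"maximum":1},"tz":{"type":"number","minimum":-1,"maximum":1},"twist":{"type":"number","minimum":-1,"maximum":1},"fingers":{"type":"number"}}}}},"required":["moves"]}

```bash
mkdir -p pics
cat > h.py <<'E'
import numpy as np, cv2
from cell import ctrl, eyes, job
def cam(n):
    d=eyes.get_image(n); d={k:np.array(v) if k in('color','world_from_camera') else v for k,v in d.items()}
    d['f']=200/np.tan(np.radians(d['fovy'])/2); return d
def ray(d,u,v):
    T=d['world_from_camera']; r=T[:3,:3]@np.array([(u-d['cx'])/d['f'],-(v-d['cy'])/d['f'],-1.]); return T[:3,3],r
def onz(d,u,v,z):
    o,r=ray(d,u,v); return o+r*(z-o[2])/r[2]
def proj(d,p):
    T=d['world_from_camera']; c=T[:3,:3].T@(np.array(p)-T[:3,3]); return d['cx']+d['f']*c[0]/-c[2], d['cy']+d['f']*c[1]/c[2]
E
python3 - <<'E'
from h import *
s=ctrl.read_state(); print({k:np.round(v,3) for k,v in s.items()})
for n in('scene','top'):
    d=cam(n); cv2.imwrite(f'pics/{n}0.png',d['color']); print(n,{k:(np.round(v,3) if k!='color' else v.shape) for k,v in d.items()})
E
```

```text
{'clock': np.float64(0.0), 'qpos': array([ 1.168,  0.629,  0.038,  1.518, -0.027,  0.996, -0.02 ]), 'qd': array([ 0.001, -0.   , -0.   , -0.001, -0.002, -0.   , -0.001]), 'tau': array([ 1.0000e-03, -5.6340e+01,  1.2260e+00, -1.9344e+01,  1.1000e-02,
        1.0000e-02, -0.0000e+00]), 'eef_pos': array([ 214.64 , -612.893,  241.39 ]), 'tool_rot': array([-3.14 ,  0.   ,  0.337]), 'force': array([-0.27 ,  0.779,  0.832]), 'torque': array([-0.003,  0.03 , -0.022]), 'gripper_force': np.float64(0.0), 'width': np.float64(85.036)}
scene {'color': (400, 640, 3), 'fovy': np.float64(48.318), 'cx': np.float64(320.201), 'cy': np.float64(196.211), 'world_from_camera': array([[ 8.67000e-01, -3.95000e-01,  3.04000e-01,  8.36934e+02],
       [ 4.98000e-01,  7.05000e-01, -5.05000e-01, -3.99828e+02],
       [-1.40000e-02,  5.89000e-01,  8.08000e-01,  7.76845e+02],
       [ 0.00000e+00,  0.00000e+00,  0.00000e+00,  1.00000e+00]]), 'f': np.float64(445.876)}
top {'color': (400, 640, 3), 'fovy': np.float64(55.266), 'cx': np.float64(316.654), 'cy': np.float64(203.229), 'world_from_camera': array([[ 1.50000e-02,  9.83000e-01, -1.85000e-01,  4.56142e+02],
       [-9.99000e-01,  2.20000e-02,  3.40000e-02,  3.24380e+01],
       [ 3.80000e-02,  1.85000e-01,  9.82000e-01,  8.27613e+02],
       [ 0.00000e+00,  0.00000e+00,  0.00000e+00,  1.00000e+00]]), 'f': np.float64(382.029)}
```

View pics/top0.png

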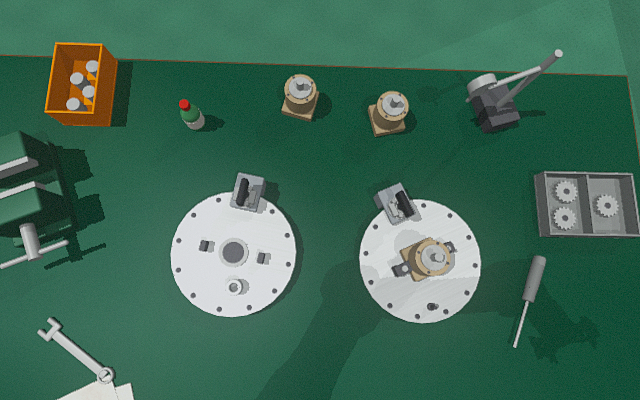

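View pics/scene0.png

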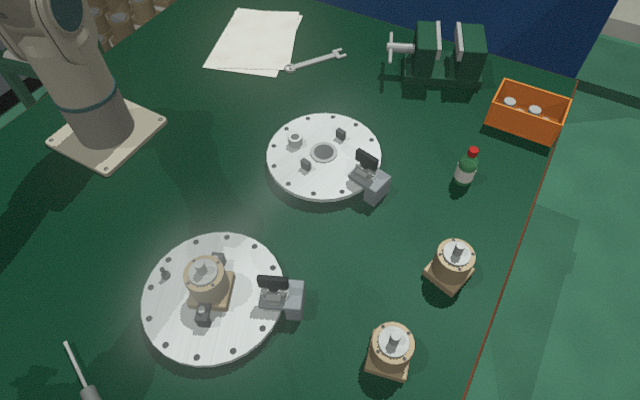

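The gearbox is on the fixture at right in the top view. Its wing is near (401,203) in top and (273,284) in scene. Next I segment the black bar in both views.

Run:
```python
from h import *
R={'top':(370,170,440,230),'scene':(245,262,320,325)}
ims=[];ds={}
for n,(a,b,c,e) in R.items():
    d=cam(n); ds[n]=d; im=d['color'][b:e,a:c]
    m=(im.max(2)<62).astype(np.uint8)
    k,l,st,ce=cv2.connectedComponentsWithStats(m)
    for i in range(1,k):
        if st[i,4]>25:
            mm=(l==i).astype(np.uint8); cs,_=cv2.findContours(mm,0,1); r=cv2.minAreaRect(cs[0]); print(n,st[i],ce[i]+[a,b],r, 'boxpts',np.round(cv2.boxPoints(r)+[a,b],1).tolist(), im[l==i].mean(0))
    big=cv2.resize(im,None,fx=5,fy=5,interpolation=cv2.INTER_NEAREST); ims.append(cv2.resize(big,(375,315)))
cv2.imwrite('pics/c1.png',np.hstack(ims))
# gearbox shaft end at z=142, disc
g=onz(ds['top'],438,257,142); print('gearbox top',g)
# wing top guess
for n,u,v in(('top',402,203),('scene',273,284)): print(n,onz(ds[n],u,v,99))
```

```text
top [ 26  21  18  26 196] [403.24489796 203.90306122] ((32.599998474121094, 34.20000457763672), (25.93838882446289, 11.627553939819336), 63.43495178222656) boxpts [[391.6, 195.2], [402.0, 190.0], [413.6, 213.2], [403.2, 218.4]] [48.1377551  47.36734694 44.70408163]
scene [35 19  8  8 27] [284.25925926 284.92592593] ((38.5, 22.5), (7.0, 7.0), 90.0) boxpts [[280.0, 281.0], [287.0, 281.0], [287.0, 288.0], [280.0, 288.0]] [55.         57.11111111 52.03703704]
gearbox top [ 491.72243008 -211.76164071  142.        ]
top [ 597.72285891 -160.32589417   99.        ]
scene [ 603.4849516  -169.01440974   99.        ]
```

View pics/c1.png

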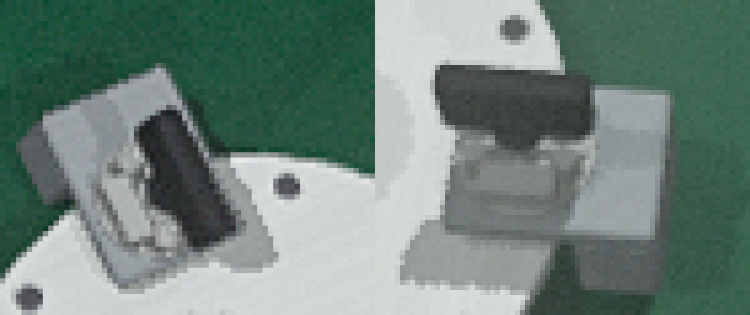

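Left crop (top view): the black bar runs from about (400,191) to (410,216), centre about (405,204). Right crop (scene view): the bar spans columns 257–288 and rows 275–289, centre about (273,282). Triangulating the bar centre and taking its direction from the long edges.

Run:
```python
from h import *
t=cam('top');s=cam('scene')
def tri(a,b):
    (o1,r1),(o2,r2)=ray(t,*a),ray(s,*b); A=np.c_[r1,-r2]; k=np.linalg.lstsq(A,o2-o1,rcond=None)[0]; p,q=o1+k[0]*r1,o2+k[1]*r2; return (p+q)/2,np.linalg.norm(p-q)
print(tri((404.7,203.7),(272.8,282.3)))
for z in(95,): print(onz(t,404.7,203.7,z),onz(s,272.8,282.3,z))
g=onz(t,438,257,142);g2=onz(s,204,264,142);print('gear',g,g2)
# top edge directions
a,b=onz(s,257.4,275,110),onz(s,288.4,277.2,110);print('scene edge',a,b,np.degrees(np.arctan2(*(b-a)[1::-1])),np.linalg.norm(b-a))
a,b=onz(t,400,191,110),onz(t,410,216,110);print('top edge',np.degrees(np.arctan2(*(a-b)[1::-1])),np.linalg.norm(b-a))
w=np.array([599,-163]);print('gear->wing',np.degrees(np.arctan2(*(w-(g+g2)[:2]/2)[::-1])),np.linalg.norm(w-(g+g2)[:2]/2))
```

```text
(array([ 598.57917756, -165.93297356,   94.00196915]), np.float64(3.1485501680647254))
[ 597.2142897  -166.71350594   95.        ] [ 600.12771103 -165.25780686   95.        ]
gear [ 491.72243008 -211.76164071  142.        ] [ 503.36437488 -209.01440653  142.        ]
scene edge [ 576.0651952 -172.0095998  110.       ] [ 622.59864727 -150.25409383  110.        ] 25.057217629847596 51.36792969417648
top edge 20.3867793599309 51.945626087604374
gear->wing 25.036187324461277 111.97797088152782
```

Wing is at about (598.6, −166), bar direction about 24°. Moving above it, with the fingers opening along y across the bar, to look again from near.

Emit:
{"name": "carry_out", "arguments": {
  "moves": [
    {"tx": 0.14,"ty": -0.08,"fingers": 1},
    {"tx": 0.14,"ty": -0.08,"fingers": 1},
    {"tx": 0.14,"ty": -0.08,"fingers": 1},
    {"tx": 0.14,"ty": -0.08,"fingers": 1},
    {"tx": 0.14,"ty": -0.08,"fingers": 1},
    {"tx": 0.14,"ty": -0.08,"fingers": 1},
    {"tx": 0.14,"ty": -0.08,"fingers": 1},
    {"tx": 0.14,"ty": -0.08,"fingers": 1},
    {"tx": 0.14,"ty": -0.08,"fingers": 1},
    {"tx": 0.14,"ty": -0.08,"fingers": 1},
    {"tx": 0.14,"ty": -0.08,"fingers": 1},
    {"fingers": 1}
  ]
}}

```text
validation failed for argument at $.mo...
```

Run:
```python
from h import *
d=cam('wrist'); cv2.imwrite('pics/w1.png',d['color']); print(np.round(d['world_from_camera'],3),d['fovy'],d['cx'],d['cy'],proj(d,(598.6,-166,110)),proj(d,(598.6,-166,95)))
s=ctrl.read_state(); print(s['clock'],s['eef_pos'],s['tool_rot'],np.round(s['qpos'],2),s['force'])
```

```text
[[ 3.30000e-01  9.11000e-01  2.46000e-01  2.77420e+02]
 [-9.44000e-01  3.19000e-01  8.60000e-02 -5.92038e+02]
 [ 0.00000e+00 -2.60000e-01  9.66000e-01  3.74872e+02]
 [ 0.00000e+00  0.00000e+00  0.00000e+00  1.00000e+00]] 65.52297167491454 321.70268296876486 198.3107183990774 (np.float64(-335.2193579290961), np.float64(-904.5413288778752)) (np.float64(-273.709769441268), np.float64(-809.1032091234246))
0.35 [ 214.7485019  -613.38412382  242.09957986] [-3.14118761e+00 -5.68059826e-06  3.36652784e-01] [ 1.17  0.63  0.04  1.52 -0.03  1.   -0.02] [-0.37863158  0.10267777 -0.39818781]
```

View pics/w1.png

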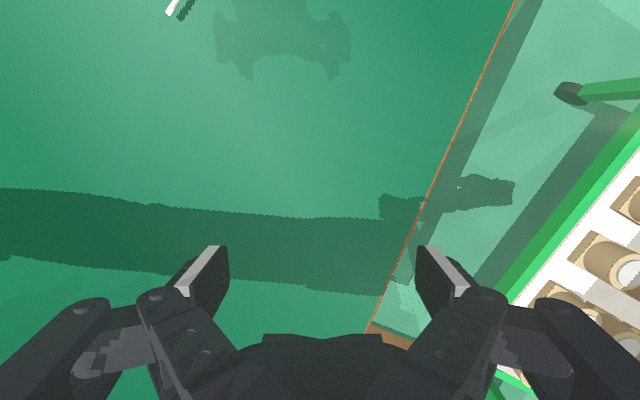

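The call was refused and the arm did not move; the wrist picture shows only empty bench and the fingers near (210,265) and (435,265). I'll retry with all fields given.

Emit:
{"name": "carry_out", "arguments": {
  "moves": [
    {"tx": 0.14,"ty": -0.08,"tz": 0,"twist": 0,"fingers": 1},
    {"tx": 0.14,"ty": -0.08,"tz": 0,"twist": 0,"fingers": 1},
    {"tx": 0.14,"ty": -0.08,"tz": 0,"twist": 0,"fingers": 1},
    {"tx": 0.14,"ty": -0.08,"tz": 0,"twist": 0,"fingers": 1}
  ]
}}

```text
clock: 0.85
eef_pos: [342.6, -466.2, 242.5]
tool_rot: [3.141, -0.0, 0.337]
force: [-0.4, -0.6, 0.5]
width: 85.3
gripper_force: 0.0
```

Emit:
{"name": "carry_out", "arguments": {
  "moves": [
    {"tx": 0.142,"ty": -0.083,"tz": 0,"twist": 0,"fingers": 1},
    {"tx": 0.142,"ty": -0.083,"tz": 0,"twist": 0,"fingers": 1},
    {"tx": 0.142,"ty": -0.083,"tz": 0,"twist": 0,"fingers": 1},
    {"tx": 0.142,"ty": -0.083,"tz": 0,"twist": 0,"fingers": 1},
    {"tx": 0.142,"ty": -0.083,"tz": 0,"twist": 0,"fingers": 1},
    {"tx": 0.142,"ty": -0.083,"tz": 0,"twist": 0,"fingers": 1},
    {"tx": 0.142,"ty": -0.083,"tz": 0,"twist": 0,"fingers": 1},
    {"tx": 0.142,"ty": -0.083,"tz": 0,"twist": 0,"fingers": 1},
    {"tx": 0,"ty": 0,"tz": 0,"twist": 0,"fingers": 1}
  ]
}}

```text
clock: 1.98
eef_pos: [600.4, -161.0, 242.0]
tool_rot: [-3.139, -0.003, 0.345]
force: [-0.2, -0.4, 0.0]
width: 85.2
gripper_force: 0.0
```

Run:
```python
from h import *
d=cam('wrist'); cv2.imwrite('pics/w2.png',d['color']); print(np.round(d['world_from_camera'],3),proj(d,(598.6,-166,110)),proj(d,(598.6,-166,95)))
s=ctrl.read_state(); print(s['clock'],s['eef_pos'],s['tool_rot'],np.round(s['qpos'],2),s['force'],ctrl.tips_ahead)
```

```text
[[ 3.38000e-01  9.09000e-01  2.43000e-01  6.62571e+02]
 [-9.41000e-01  3.27000e-01  8.60000e-02 -1.39593e+02]
 [-1.00000e-03 -2.57000e-01  9.66000e-01  3.75124e+02]
 [ 0.00000e+00  0.00000e+00  0.00000e+00  1.00000e+00]] (np.float64(325.810458618224), np.float64(196.66110976261385)) (np.float64(325.6261030709198), np.float64(192.5834693551792))
2.025 [ 598.51523951 -164.33721801  242.02036113] [-3.14085710e+00 -4.00633196e-04  3.41075781e-01] [ 0.21  0.59  0.02  1.6  -0.02  0.95 -0.99] [ 0.47391766 -0.05643092  0.42800698] 11.0
```

View pics/w2.png

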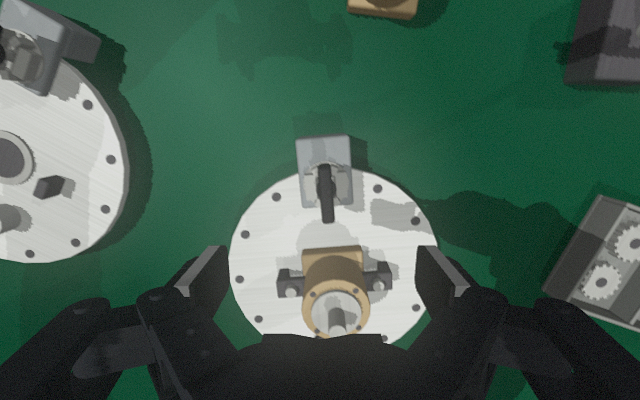

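The bar is seen between the fingers at (326,193), running from (325,165) to (328,222), and the prediction was (325.7,194). Measuring it by mask.

Run:
```python
from h import *
d=cam('wrist'); a,b,c,e=305,150,350,235
im=d['color'][b:e,a:c]; m=(im.max(2)<75).astype(np.uint8)
k,l,st,ce=cv2.connectedComponentsWithStats(m); i=1+st[1:,4].argmax(); print(st[i],ce[i]+[a,b])
for r in range(0,85,5):
    x=np.where(l[r]==i)[0]
    if len(x): print(r+b,x.min()+a,x.max()+a,end='; ')
cs,_=cv2.findContours((l==i).astype(np.uint8),0,1);r=cv2.minAreaRect(cs[0]);print(r)
u,v=np.array(r[0])+[a,b]; print(onz(d,u,v,95))
bx=cv2.boxPoints(r)+[a,b]; P=[onz(d,*p,110)[:2] for p in bx]; print(np.round(P,1))
for j in range(4): q=P[(j+1)%4]-P[j]; print(np.linalg.norm(q),np.degrees(np.arctan2(q[1],q[0])))
```

```text
[  9  10  19  59 370] [323.48108108 181.42432432]
160 318 325; 165 315 326; 170 316 327; 175 315 327; 180 315 331; 185 314 332; 190 315 331; 195 317 329; 200 318 329; 205 327 329; 210 330 330; 215 330 330; ((18.0, 39.0), (58.0, 18.0), 90.0)
[ 598.85981427 -166.1955204    95.        ]
[[ 623.6 -149.2]
 [ 628.7 -163.7]
 [ 579.7 -181.5]
 [ 574.3 -166.3]]
15.378922682700168 -70.48525901141797
52.209322083873914 -159.99012355431344
16.1645995880761 109.51212995813151
52.207707585611814 19.147635497968263
```

Confirmed: (598.8, −166.2), bar about 23°. Correcting, then descending with the fingers part-open.

Emit:
{"name": "carry_out", "arguments": {
  "moves": [
    {"tx": 0,"ty": 0.006,"tz": 0.1,"twist": -0.02,"fingers": 0.6},
    {"tx": 0,"ty": 0,"tz": 0.1,"twist": 0,"fingers": 0.6},
    {"tx": 0,"ty": 0,"tz": 0.1,"twist": 0,"fingers": 0.6},
    {"tx": 0,"ty": 0,"tz": 0.08,"twist": 0,"fingers": 0.6},
    {"tx": 0,"ty": 0,"tz": 0,"twist": 0,"fingers": 0.6},
    {"tx": 0,"ty": 0,"tz": 0,"twist": 0,"fingers": 0.6}
  ]
}}

```text
clock: 2.82
eef_pos: [598.3, -169.7, 129.4]
tool_rot: [3.14, -0.001, 0.398]
force: [-0.7, -0.1, -0.2]
width: 51.2
gripper_force: 0.0
```

Run:
```python
from h import *
d=cam('wrist');s=cam('scene')
im=d['color'][130:330,200:450]; im=cv2.resize(im,None,fx=1.6,fy=1.6)
i2=cv2.resize(s['color'][220:345,200:340],(358,320))
cv2.imwrite('pics/w3.png',np.hstack([im,i2])); print(proj(d,(598.8,-166.2,95)),proj(d,(598.8,-166.2,110)))
s=ctrl.read_state(); print(s['clock'],s['eef_pos'],s['tool_rot'],s['width'],s['force'])
```

```text
(np.float64(315.0596933727826), np.float64(230.6900623449203)) (np.float64(314.5372928223413), np.float64(240.94440009726273))
2.925 [ 598.7860856  -169.21154962  129.7628758 ] [ 3.13995016e+00 -1.82504494e-03  3.98882777e-01] 51.414650641551276 [-1.20865225  0.25991519  0.17615172]
```

View pics/w3.png

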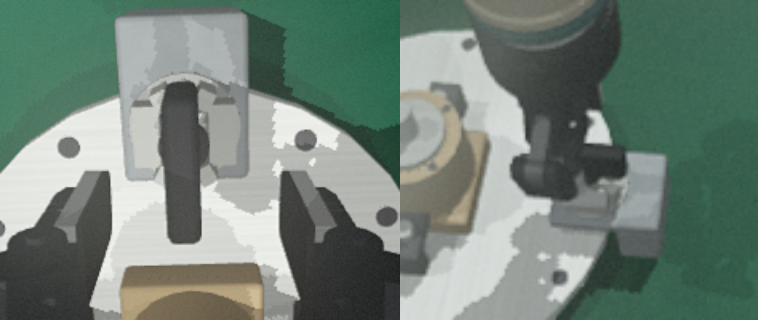

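The bar is centred about 8 px left of the finger midline at (314,~235) in full-image pixels, which agrees with the 3 mm y error in the pose; it is aligned within about 1°. Correcting, going down, and closing.

Emit:
{"name": "carry_out", "arguments": {
  "moves": [
    {"tx": 0.004,"ty": -0.011,"tz": 0.04,"twist": 0,"fingers": 0.6},
    {"tx": 0,"ty": 0,"tz": 0.05,"twist": 0,"fingers": 0.6},
    {"tx": 0,"ty": 0,"tz": 0.04,"twist": 0,"fingers": 0.6},
    {"tx": 0,"ty": 0,"tz": 0,"twist": 0,"fingers": 0.6},
    {"tx": 0,"ty": 0,"tz": 0,"twist": 0,"fingers": 0.3},
    {"tx": 0,"ty": 0,"tz": 0,"twist": 0,"fingers": 0.3}
  ]
}}

```text
clock: 3.68
eef_pos: [598.3, -165.1, 89.8]
tool_rot: [3.141, -0.001, 0.4]
force: [0.4, -0.4, 0.2]
width: 25.6
gripper_force: 0.0
```

Emit:
{"name": "carry_out", "arguments": {
  "moves": [
    {"tx": 0,"ty": 0,"tz": 0,"twist": 0,"fingers": 0.2},
    {"tx": 0,"ty": 0,"tz": 0,"twist": 0,"fingers": 0.1},
    {"tx": 0,"ty": 0,"tz": 0,"twist": 0,"fingers": 0},
    {"tx": 0,"ty": 0,"tz": 0,"twist": 0,"fingers": 0},
    {"tx": 0,"ty": 0,"tz": 0,"twist": 0,"fingers": 0}
  ]
}}

```text
clock: 4.3
eef_pos: [598.2, -165.1, 89.8]
tool_rot: [3.141, -0.001, 0.4]
force: [-0.4, 0.5, 4.6]
width: 11.1
gripper_force: 60.0
```

Gripped at 11 mm with 60 N. Lifting 23 mm.

Emit:
{"name": "carry_out", "arguments": {
  "moves": [
    {"tx": 0,"ty": 0,"tz": -0.02,"twist": 0,"fingers": 0},
    {"tx": 0,"ty": 0,"tz": -0.02,"twist": 0,"fingers": 0},
    {"tx": 0,"ty": 0,"tz": -0.02,"twist": 0,"fingers": 0},
    {"tx": 0,"ty": 0,"tz": -0.018,"twist": 0,"fingers": 0},
    {"tx": 0,"ty": 0,"tz": 0,"twist": 0,"fingers": 0},
    {"tx": 0,"ty": 0,"tz": 0,"twist": 0,"fingers": 0}
  ]
}}

```text
clock: 5.05
eef_pos: [598.1, -165.0, 112.7]
tool_rot: [3.141, -0.0, 0.4]
force: [3.1, -1.5, -8.7]
width: 11.0
gripper_force: 58.5
```

Run:
```python
from h import *
s=ctrl.read_state(); print(s['clock'],s['eef_pos'],s['force'],s['torque'],np.round(s['qpos'],2))
```

```text
5.05 [ 598.05136482 -165.00881393  112.6734566 ] [ 3.05055207 -1.46877712 -8.70634257] [-0.32996046 -0.86188824  0.02362058] [ 0.22  0.74  0.    1.72 -0.    0.68 -0.94]
```

Spring force is 8.7 N, so the lift is about 22.9 mm. Turning counter-clockwise.

Emit:
{"name": "carry_out", "arguments": {
  "moves": [
    {"tx": 0,"ty": 0,"tz": 0,"twist": -0.05,"fingers": 0},
    {"tx": 0,"ty": 0,"tz": 0,"twist": -0.05,"fingers": 0},
    {"tx": 0,"ty": 0,"tz": 0,"twist": -0.05,"fingers": 0},
    {"tx": 0,"ty": 0,"tz": 0,"twist": -0.05,"fingers": 0},
    {"tx": 0,"ty": 0,"tz": 0,"twist": 0,"fingers": 0}
  ]
}}

```text
clock: 5.68
eef_pos: [598.4, -165.4, 112.6]
tool_rot: [3.141, -0.001, 1.026]
force: [5.1, -0.9, -10.6]
width: 11.0
gripper_force: 58.5
```

Emit:
{"name": "carry_out", "arguments": {
  "moves": [
    {"tx": 0,"ty": 0,"tz": 0,"twist": -0.05,"fingers": 0},
    {"tx": 0,"ty": 0,"tz": 0,"twist": -0.05,"fingers": 0},
    {"tx": 0,"ty": 0,"tz": 0,"twist": -0.05,"fingers": 0},
    {"tx": 0,"ty": 0,"tz": 0,"twist": -0.05,"fingers": 0},
    {"tx": 0,"ty": 0,"tz": 0,"twist": -0.05,"fingers": 0},
    {"tx": 0,"ty": 0,"tz": 0,"twist": -0.05,"fingers": 0},
    {"tx": 0,"ty": 0,"tz": 0,"twist": 0,"fingers": 0},
    {"tx": 0,"ty": 0,"tz": 0,"twist": 0,"fingers": 0}
  ]
}}

```text
clock: 6.68
eef_pos: [599.1, -165.5, 112.8]
tool_rot: [3.14, 0.001, 1.967]
force: [6.6, -0.8, -9.3]
width: 11.2
gripper_force: 58.7
```

Turned 1.57 rad. Lowering into the notch.

Emit:
{"name": "carry_out", "arguments": {
  "moves": [
    {"tx": 0,"ty": 0,"tz": 0.013,"twist": 0,"fingers": 0},
    {"tx": 0,"ty": 0,"tz": 0.013,"twist": 0,"fingers": 0},
    {"tx": 0,"ty": 0,"tz": 0.011,"twist": 0,"fingers": 0},
    {"tx": 0,"ty": 0,"tz": 0,"twist": 0,"fingers": 0},
    {"tx": 0,"ty": 0,"tz": 0,"twist": 0,"fingers": 0}
  ]
}}

```text
clock: 7.3
eef_pos: [599.2, -165.5, 101.9]
tool_rot: [3.14, 0.002, 1.968]
force: [5.5, -1.1, -8.0]
width: 10.8
gripper_force: 58.6
```

Spring still at 8 N, about 0.5 mm above the notch floor. Releasing gently, then backing straight up.

Emit:
{"name": "carry_out", "arguments": {
  "moves": [
    {"tx": 0,"ty": 0,"tz": 0.002,"twist": 0,"fingers": 0},
    {"tx": 0,"ty": 0,"tz": 0,"twist": 0,"fingers": 0},
    {"tx": 0,"ty": 0,"tz": 0,"twist": 0,"fingers": 0.2},
    {"tx": 0,"ty": 0,"tz": 0,"twist": 0,"fingers": 0.3},
    {"tx": 0,"ty": 0,"tz": 0,"twist": 0,"fingers": 0.4},
    {"tx": 0,"ty": 0,"tz": 0,"twist": 0,"fingers": 0.4},
    {"tx": 0,"ty": 0,"tz": 0,"twist": 0,"fingers": 0.4}
  ]
}}

```text
clock: 8.18
eef_pos: [597.8, -164.9, 101.1]
tool_rot: [-3.141, -0.0, 1.97]
force: [0.2, -0.3, -0.5]
width: 34.1
gripper_force: 0.0
```

Emit:
{"name": "carry_out", "arguments": {
  "moves": [
    {"tx": 0,"ty": 0,"tz": -0.05,"twist": 0,"fingers": 0.4},
    {"tx": 0,"ty": 0,"tz": -0.1,"twist": 0,"fingers": 0.4},
    {"tx": 0,"ty": 0,"tz": -0.1,"twist": 0,"fingers": 0.4},
    {"tx": 0,"ty": 0,"tz": -0.1,"twist": 0,"fingers": 0.4},
    {"tx": 0,"ty": 0,"tz": -0.1,"twist": 0,"fingers": 0.4},
    {"tx": 0,"ty": 0,"tz": 0,"twist": 0,"fingers": 0.4},
    {"tx": 0,"ty": 0,"tz": 0,"twist": 0,"fingers": 0.4}
  ]
}}

```text
clock: 9.05
eef_pos: [597.5, -165.0, 236.1]
tool_rot: [-3.141, 0.0, 1.97]
force: [-0.9, 0.3, -0.3]
width: 34.3
gripper_force: 0.0
```

Run:
```python
from h import *
d=cam('scene');w=cam('wrist')
i1=cv2.resize(d['color'][225:345,200:340],(420,360))
i2=cv2.resize(w['color'],(380,238)); i2=cv2.copyMakeBorder(i2,0,122,0,0,0)
cv2.imwrite('pics/end.png',np.hstack([i1,i2]))
s=ctrl.read_state(); print(s['clock'],s['eef_pos'],s['force'],proj(d,(598.8,-166.2,106)),proj(w,(598.8,-166.2,106)))
```

```text
9.15 [ 597.1962932  -164.95630031  235.18727844] [-0.50750281 -0.25009887  0.25067303] (np.float64(271.13769473197556), np.float64(279.48969300783153)) (np.float64(322.58777867680044), np.float64(193.85356414923012))
```

View pics/end.png

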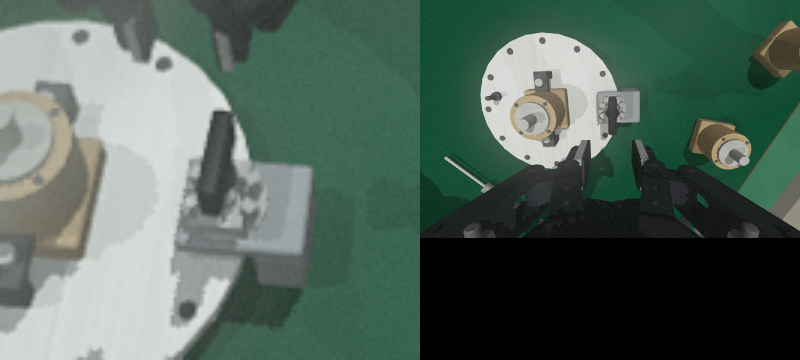

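The bar is across the gearbox direction, with its centre at about (272,278) in scene; the prediction at 11.5 mm lift is (271,279). The gripper is clear at z 235 and the spare fixture was never touched. Handing in.

```bash
python3 -c "
from cell import job; print(job.finish_job())"
```

```text
the job is handed in; nothing more can be done
None
```

I pulled up the plunger on the gearbox's fixture, turned it a quarter turn counter-clockwise and released it. It stayed up in the last picture, at about the rest-notch height. The spare plunger was never touched, and the job is handed in; no verdict came back.

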